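# Open the sliding-lid case and post the returned carton

### The job

Lift the handle end of the blue sliding lid over the stop lip of the grey case, slide the lid out of its grooves and lay it down flat on the table, handle up and clear of the case; do not drop it. Then take the red medicine carton out of the case and push it from the shelf of the white returns box through the red sprung flap, so that it drops into the box and the flap swings shut. Leave the blue carton, the cream tube and the roll of stickers where they are.

Things in the scene. Friction and masses are not known exactly. Their poses are not given: they have to be found in the camera images.
- case: Grey storage case, fixed to the table, 150 mm (its x) x 180 mm (its y) x 55 mm high; origin at the centre of its underside, z up. The lid slides out towards the case's +y. Cavity 130 mm (x) x 170 mm (y), its floor 5 mm above the table. The closed lid lies on rails along both long walls (x = -70 and +70 mm), rail tops 42 mm high.
- case_lip (a point): Middle of the top edge of the case's front wall (the case's +y end, 87.5 mm from its centre), 48 mm above the table. This 5 mm wall is the stop lip, 6 mm higher than the rails. With its rear end down on the rails the lid's front end can rise 13 mm at most; raised 8 to 11 mm there (tilted about 0.06 rad) it passes over the lip.
- case_flange (a point): Middle between the front ends of the two flanges that hold the lid's rear part down: they overhang the rails (x beyond -62 and +62 mm) from the rear wall (y = -90 mm) to y = -20 mm, undersides 51 mm high, so the 4 mm lid has 5 mm of play in height there. Farther forward the rails are open above. After 65 mm of travel towards +y the lid is free of the flanges.
- lid: Blue flat lid of the case, loose, 136 mm (its x) x 164 mm (its y) x 4 mm, 0.09 kg; origin at the centre of its underside, z up, axes parallel to the case's when closed. A white upright handle ridge stands on it at y = +62 mm: 44 mm long (along x), 12 mm thick (along y), its top 28 mm above the lid's underside.
- red_carton: Red and white medicine carton lying flat in the case under the lid, 95 mm (its x) x 46 mm (its y) x 28 mm high, 0.03 kg, solid; origin at the centre of its underside. Its long side lies roughly across the case (along the case's x).
- returns_box: White returns box, clear roof, fixed. Origin at table height, +x points into the box, z up. Hollow, from x = -25 to 180 mm (above z = 171 mm only from x = 18), y = -58 to 58 mm, 185 mm high, floor 4 mm up. A posting shelf stands out in front; at its end is a mouth 68 mm wide between two cheeks, z = 125 to 171 mm, closed by the red flap, under a lintel 10 mm high whose front is at x = 18 mm.
- shelf_mid (a point): Centre of the top face of the posting shelf, at x = -76 mm in the box's frame, 125 mm above the table; axes as the box. The shelf reaches from x = -130 to -20 mm; there it ends and the space inside drops away: a carton pushed until its rear end is past x = -20 mm falls in. Low guides along both sides: inner faces at y = -33 and +33, outer at -37 and +37 mm, tops 6 mm above the shelf.
- flap (a joint): Red flap in the mouth of the returns box, 62 mm wide, 57 mm long, hinged along its upper edge (box x = 22, z = 171 mm), sprung shut. Shut (0) it slopes, its lower edge near the shelf's end (box x = -15 mm); the value grows (rad, up to 2.3) as it swings inward (box +x). Some 0.3 N at the lower edge start it, about 1 N holds it open; the carton lying flat needs about 2.0.
- blue_carton: Bystander: blue and white medicine carton, 88 x 50 x 22 mm, origin at the centre of its underside.
- cream_tube: Bystander: white cream tube lying flat, 30 x 82 x 20 mm, origin at the centre of its underside.
- label_roll: Bystander: cream-coloured roll of stickers lying flat, 70 mm across, 30 mm high, origin at the centre of its underside.
Things that resemble listed ones, but are neither listed nor needed, are in the scene too. There is more than one size of the case; the one meant has the size given above.

How it is judged:
On the way, in this order (a step that is already met when the one before it is completed fails the run):
1. the lid is clear of the case's grooves and stop lip ((y of lid in the frame of case above 0.07 m or z of lid in the frame of case above 0.09 m)), for 0.1 s.
2. the lid lies flat on the table, handle up, let go and off the case (angle between lid's own z axis and vertical below 0.1 rad and height (world z) of lid below 0.02 m and contact force between lid and the fingers below 0.1 N and contact force between lid and case below 0.1 N), for 0.2 s.
3. the red carton pushes the flap open from the shelf (value of joint flap above 0.5 rad and height (world z) of red_carton above 0.11 m and x of red_carton in the frame of returns_box above -0.065 m), for 0.1 s.
At the end, for the whole second after the job is handed in: The red carton lies at rest inside the returns box, below the mouth; the flap is shut (under 0.1 rad); the lid lies flat (within 0.1 rad, underside less than 20 mm up), handle up, at rest on the table, not touching the case (x of red_carton in the frame of returns_box between -0.022 and 0.18 m and y of red_carton in the frame of returns_box between -0.058 and 0.058 m and height (world z) of red_carton below 0.099 m and linear speed of each of red_carton, lid below 0.03 m/s and value of joint flap below 0.1 rad and angle between lid's own z axis and vertical below 0.1 rad and height (world z) of lid below 0.02 m and contact force between lid and case below 0.1 N).
It fails at once if a bystander (blue carton, cream tube, roll of stickers) is moved by more than 30 mm (distance of any of blue_carton, cream_tube, label_roll from where it was at the start of the episode above 0.03 m).
It fails at once if the lid is dropped from a height or thrown (faster than 0.8 m/s while not held) (linear speed of lid above 0.8 m/s and contact force between lid and the fingers below 0.1 N).
It also fails if it takes over 64 s, if anything falls off the work surface, if the arm or the gripper's body presses on something with over 40 N, if the wrist force passes 120 N, or if a joint passes its speed limit or range.

### The arm

A 6-joint arm with a two-finger parallel gripper is mounted at the origin on a cart in front of the work surface, level with it; the furniture and walls round the work are solid. World frame = base frame: x ahead of the robot, y to its left, z up, the work surface at z = 0. Lengths are in m, angles in rad, forces in N, time in s.
With the tool pointing down it reaches from about 0.4 to 0.825 m from the base axis. Payload 7 kg.
Tool frame: the origin (TCP) lies midway between the tips of the shut fingers; the grasp point (between the pads) lies 19 mm behind it (grip_point_offset is the distance from the TCP to the grasp point, in m); z points along the fingers, y is the line along which they close (so a half turn about z gives the same grasp; the last joint's range is limited). The gripper opens to 88 mm and grips with 3 to 60 N. Pads are 19 mm wide; open, the fingers measure 130 mm over their backs; the gripper's body (78 mm by 193 mm) begins 47 mm behind the grasp point.
Start: joints at [-0.873, 0.359, 0.012, 0, -1.224, -0.288], TCP at [0.269, -0.619, 0.227] pointing down, gripper open.
Joint ranges: [-3.07, 3.07], [-1.43, 2.12], [-1.02, 1.25], [-3.03, 1.67], [-3.05, -0], [-3.03, 3.03]. Speed limits (rad/s): [2.39, 2.39, 3.01, 3.14, 3.14, 3.14].

### API

Orientations are given as [roll, pitch, yaw] about the fixed x, y, z axes, in that order (R = Rz(yaw) Ry(pitch) Rx(roll)).
In Python, from station import get_state, grab_frame, camera_params, job_done, grip_point_offset gives the robot as it stands.
- The arm moves only by the shell command python3 -m creep 'ROWS' [FORCE]. ROWS is JSON, a list that holds one entry, the list of rows, each a list of 7 numbers: the finger opening in cm, from 0 to 8.76, then the shift along the tool's x, y, z in cm, then the turn, a rotation vector about the tool's x, y, z in rad. In form: [[[fingers, tx, ty, tz, wx, wy, wz], ...]]. A call has 1 to 20 rows; each row is the pose to reach, as a shift and turn from the pose commanded when the call began, along the tool's axes at that moment; what a row does not reach only later rows make up. A row lasts 1/8 s, in which the tool goes at most 62.5 mm and 10.7 degrees, less where a joint would pass 70% of its speed; a pose out of reach is approached as far as the arm can. A call with a gripper value outside its range is refused whole. The fingers move at their own pace and stop on an object; FORCE is the grip in N (left out, the last holds). Time passes only in rows, so rows that repeat a pose let the fingers close. It gives the time, the measured TCP pose, the force, the opening and the grip force at its end, in the units of the state.
- get_state(): the state, without advancing time (a new reading comes with each control period).
- grab_frame(name): name is "scene" or "top" or "wrist"; returns the picture (420x560x3 uint8, blue, green, red); there is no depth.
- camera_params(name): a dict with "vertical_fov" (degrees; the focal length in pixels is half the picture's height over the tangent of half this angle, whatever the lens; pixels are square), "cx", "cy" (the principal point, pixels), "view" (4x4, takes a point from world to camera coordinates). Camera axes: x right, y down, z forward; pixel columns grow to the right and rows downward; lengths in m; the calibration is good to about 2 mm. A picture is of the moment at which its call begins: read the wrist's pose just before it. camera_params takes no time and is no camera call; for the wrist camera it gives the pose at the moment of the call.
- job_done(): hands the job in; it is judged then, once.
The state is a dict: "t": time; "q": joint angles; "qd": joint speeds; "joint_efforts": joint torques, N m; "eef_pos": TCP position; "ee_rot": TCP orientation; "force": force on the tool from outside, world axes, zero at the start; "moment": the same for the moment, N m; "width": finger opening in m; "gripper_force": force on a finger pad.
Only numpy, scipy, OpenCV 4.12 (cv2) and the standard library are available. Lean on these libraries where they do the work, as an engineer would, in place of code of your own. Each camera call takes 0.05 s, during which the arm holds its last target. There are 200 camera calls.

## Working session

There is one attempt and no reset: what is moved stays moved. The work goes in short steps, Python scripts to look and compute and a shell command to move; the robot and the scene stay as the last step left them, time stands still between calls to the robot, and variables do not carry over. Pictures are saved under pics/ and viewed, at most 10 in all, crops included, and the job is handed in when it is done.

```bash
ls; mkdir -p pics; python3 - <<'E'
from station import *
import cv2,numpy as np
np.set_printoptions(precision=4,suppress=True)
s=get_state();print(s, grip_point_offset)
a=grab_frame("scene");b=grab_frame("top")
cv2.imwrite("pics/scene0.png",a);cv2.imwrite("pics/top0.png",b)
for n in("scene","top","wrist"):
    print(n,camera_params(n))
cv2.imwrite("pics/w0.png",grab_frame("wrist"))
E
```

```text
pics
{'t': 0.0, 'q': array([-0.8729,  0.3594,  0.0111, -0.0003, -1.2241, -0.2881]), 'qd': array([-0.0007,  0.0017, -0.0001, -0.0003, -0.001 , -0.0017]), 'joint_efforts': array([  0.0001, -58.2717,  29.3048,   6.9971,   0.0067,  -0.0002]), 'eef_pos': array([ 0.2687, -0.6187,  0.2256]), 'ee_rot': array([ 3.1399, -0.0001, -2.7319]), 'force': array([ 0.8554, -0.2753,  0.4707]), 'moment': array([ 0.0296,  0.0273, -0.0135]), 'gripper_force': 0.0, 'width': 0.08752923985449311} 0.0188
scene {'vertical_fov': 49.216567959723186, 'cx': 280.0724008535305, 'cy': 204.24477302142634, 'view': array([[-0.7179, -0.6961,  0.0021,  0.3927],
       [-0.4026,  0.4126, -0.8171,  0.3482],
       [ 0.5679, -0.5875, -0.5765,  0.8985],
       [ 0.    ,  0.    ,  0.    ,  1.    ]])}
top {'vertical_fov': 50.35925677644738, 'cx': 274.2151657098302, 'cy': 225.06096787590945, 'view': array([[-0.0267, -0.9991,  0.0334, -0.0169],
       [-0.9974,  0.0244, -0.0675,  0.5735],
       [ 0.0667, -0.0351, -0.9972,  1.0097],
       [ 0.    ,  0.    ,  0.    ,  1.    ]])}
wrist {'vertical_fov': 61.38517783575959, 'cx': 279.9894042352173, 'cy': 205.92744070162195, 'view': array([[-0.3977,  0.9175,  0.0027,  0.6733],
       [ 0.8805,  0.3809,  0.2822, -0.036 ],
       [ 0.2579,  0.1146, -0.9594,  0.3915],
       [ 0.    ,  0.    ,  0.    ,  1.    ]])}
```

View pics/scene0.png

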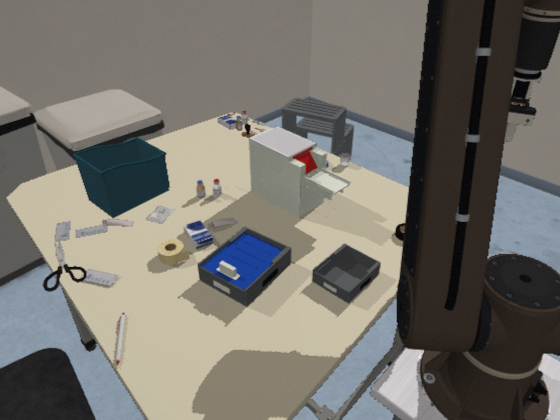

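View pics/top0.png

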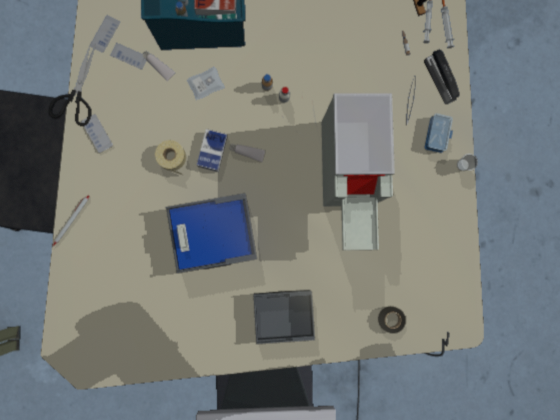

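The scene and top pictures show two grey cases. One is at top px (211,234) and scene px (245,265), with the blue lid and a white handle at top px (183,238). The other is at top px (284,316): smaller, with no blue lid. The blue-lidded one fits. The returns box is at top px (363,140) with its flap at (362,185) and shelf at (360,222). Bystanders are the roll (171,155), carton (212,150) and tube (250,152).

```bash
cat > h.py <<'E'
import numpy as np,cv2
from station import *
np.set_printoptions(precision=4,suppress=True)
def K(p,H=420):
    f=H/2/np.tan(np.radians(p["vertical_fov"])/2); return f,p["cx"],p["cy"]
def ray(p,uv):
    f,cx,cy=K(p);V=p["view"];R=V[:3,:3];o=-R.T@V[:3,3]
    d=R.T@np.array([(uv[0]-cx)/f,(uv[1]-cy)/f,1.]);return o,d
def onz(p,uv,z):
    o,d=ray(p,uv);return o+d*(z-o[2])/d[2]
def tri(*pu):
    A=np.zeros((3,3));b=np.zeros(3);L=[]
    for p,uv in pu:
        o,d=ray(p,uv);d=d/np.linalg.norm(d);M=np.eye(3)-np.outer(d,d);A+=M;b+=M@o;L.append((o,M))
    x=np.linalg.solve(A,b);return x,max(np.linalg.norm(M@(x-o)) for o,M in L)
def proj(p,X):
    f,cx,cy=K(p);c=p["view"][:3,:3]@np.asarray(X)+p["view"][:3,3];return c[:2]/c[2]*f+[cx,cy]
def hsv(im,lo,hi): return cv2.inRange(cv2.cvtColor(im,cv2.COLOR_BGR2HSV),np.array(lo),np.array(hi))
def blobs(m,amin=30):
    n,_,st,c=cv2.connectedComponentsWithStats(m);return [(st[i],c[i]) for i in range(1,n) if st[i][4]>amin]
E
python3 - <<'E'
from h import *
for n in("top","scene"):
    p=camera_params(n);im=cv2.imread(f"pics/{n}0.png")
    print(n,"blue")
    m=hsv(im,(110,150,60),(125,255,255))
    for st,c in blobs(m,300):
        print(st,c); 
        s=np.zeros_like(m);s[st[1]:st[1]+st[3],st[0]:st[0]+st[2]]=m[st[1]:st[1]+st[3],st[0]:st[0]+st[2]]
        h=cv2.convexHull(cv2.findNonZero(s));q=cv2.approxPolyDP(h,6,True)[:,0];print(q.tolist())
        for u in q: print(u,onz(p,u,.046))
    m2=hsv(im,(0,0,150),(180,70,255))
    for st,c in blobs(m2,20):
        if (n=="top" and 170<c[0]<250 and 190<c[1]<270) or (n=="scene" and 200<c[0]<290 and 235<c[1]<300): print("white",st,c)
    for st,c in blobs(hsv(im,(0,180,100),(6,255,255))|hsv(im,(174,180,100),(180,255,255)),40): print("red",st,c)
p=camera_params("top");print([proj(p,(0,0,0))])
t=cv2.imread("pics/top0.png");s=cv2.imread("pics/scene0.png")
a=cv2.resize(t[185:285,155:265],(440,400),interpolation=2);b=cv2.resize(t[165:265,320:400],(320,400),interpolation=2)
cv2.imwrite("pics/crop1.png",np.hstack([a,b]))
E
```

```text
top blue
[ 170  201   79   68 3689] [209.7525 233.2697]
[[248, 253], [179, 268], [170, 210], [238, 201]]
[248 253] [0.51   0.0296 0.046 ]
[179 268] [0.4809 0.1829 0.046 ]
[170 210] [0.6105 0.2013 0.046 ]
[238 201] [0.6273 0.0494 0.046 ]
white [178 225   8  22 113] [181.3451 234.6372]
red [348 180  21  14 151] [354.755  184.5629]
scene blue
[ 202  232   80   58 2137] [244.4647 258.6392]
[[281, 250], [244, 289], [202, 266], [202, 233], [245, 232]]
[281 250] [0.5163 0.0285 0.046 ]
[244 289] [0.483  0.1836 0.046 ]
[202 266] [0.6115 0.2028 0.046 ]
[202 233] [0.7119 0.1245 0.046 ]
[245 232] [0.6342 0.0429 0.046 ]
white [    7   113   406   307 54280] [217.0381 256.505 ]
white [219 261  17  10  67] [227.1642 265.3433]
white [233 274   7   6  23] [236.     276.5217]
red [296 152  21  21 203] [307.1724 161.1626]
[array([266.7584, 478.7528])]
```

View pics/crop1.png

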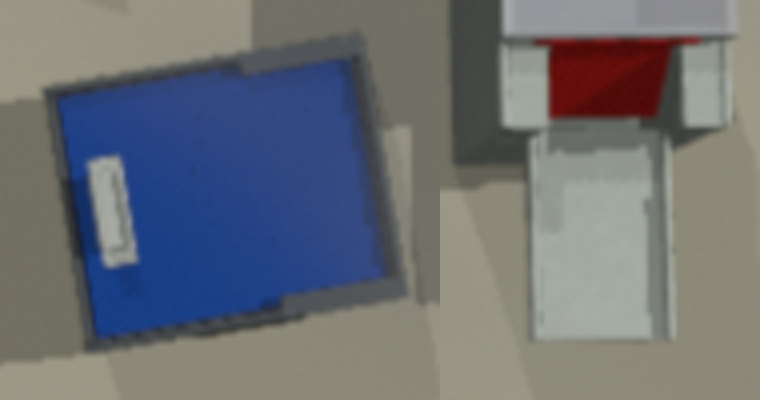

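The crop confirms it: blue lid, flanges at the rear right and the handle at the left end, so the case's +y runs roughly along world +y. The flap and shelf are at the right.

```bash
cat >> h.py <<'E'
from scipy.spatial.transform import Rotation as Ro
def rot(rpy): return Ro.from_euler("xyz",rpy)
def togo(X,yaw=None,rpy=None,s=None):
    "shift (cm) and rotvec in tool axes from the present pose to TCP X"
    s=s or get_state();R=rot(s["ee_rot"]);T=rot(rpy if rpy is not None else [np.pi,0,yaw])
    return R.inv().apply(np.asarray(X)-s["eef_pos"])*100,(R.inv()*T).as_rotvec()
E
python3 - <<'E'
from h import *
T=camera_params("top");S=camera_params("scene")
print("handle",tri((T,(181.5,237.5)),(S,(227,264))),onz(T,(181.5,237.5),.07))
# shelf corners from crop right: px=320+u/4,(165+v/4)
f=lambda u,v:(320+(u-440)/4-.4,165+v/4-.4)
for u,v in((532,338),(672,338),(549,117),(660,117)): print(u,v,onz(T,f(u,v),.128))
p=camera_params("wrist");V=p["view"];o=-V[:3,:3].T@V[:3,3];s=get_state();R=rot(s["ee_rot"])
print("cam in tool",R.inv().apply(o-s["eef_pos"]),"fwd",R.inv().apply(V[2,:3]),"right",R.inv().apply(V[0,:3]))
print(togo((.548,.172-.0,.28),yaw=.141-np.pi), s["q"])
E
```

```text
handle (array([0.5485, 0.1733, 0.0732]), np.float64(0.0018860045678694955)) [0.5473 0.1725 0.07  ]
532 338 [ 0.5124 -0.1676  0.128 ]
672 338 [ 0.5105 -0.2404  0.128 ]
549 117 [ 0.627  -0.1807  0.128 ]
660 117 [ 0.6257 -0.239   0.128 ]
cam in tool [ 0.0764  0.0005 -0.1582] fwd [-0.2823  0.001   0.9593] right [-0.0007  1.     -0.0012]
(array([-57.1111,  61.4167,  -5.3459]), array([ 0.0012, -0.0003,  0.2687])) [-0.8729  0.3592  0.0113 -0.0002 -1.2241 -0.2881]
```

```bash
python3 -m creep '[[[6,-57,61.4,-5.3,0,0,0.269],[6,-57,61.4,-5.3,0,0,0.269],[6,-57,61.4,-5.3,0,0,0.269],[6,-57,61.4,-5.3,0,0,0.269],[6,-57,61.4,-5.3,0,0,0.269],[6,-57,61.4,-5.3,0,0,0.269],[6,-57,61.4,-5.3,0,0,0.269],[6,-57,61.4,-5.3,0,0,0.269],[6,-57,61.4,-5.3,0,0,0.269],[6,-57,61.4,-5.3,0,0,0.269],[6,-57,61.4,-5.3,0,0,0.269],[6,-57,61.4,-5.3,0,0,0.269],[6,-57,61.4,-5.3,0,0,0.269],[6,-57,61.4,-5.3,0,0,0.269],[6,-57,61.4,-5.3,0,0,0.269],[6,-57,61.4,-5.3,0,0,0.269],[6,-57,61.4,-5.3,0,0,0.269],[6,-57,61.4,-5.3,0,0,0.269]]]'
python3 - <<'E'
from h import *
import json
s=get_state();p=camera_params("wrist");im=grab_frame("wrist");cv2.imwrite("pics/w1.png",im)
np.save("w1.npy",p["view"]);print(s["t"],s["eef_pos"],s["ee_rot"],s["q"])
E
```

```text
t: 2.4
eef_pos: [0.547, 0.1702, 0.2799]
ee_rot: [3.141, 0.0, -3.002]
force: [-0.0, 1.2, 1.1]
width: 0.0601
gripper_force: 0.0
2.4 [0.547  0.1702 0.2799] [ 3.1414  0.0005 -3.0019] [ 0.6431  0.1602 -0.1347  0.     -1.2754 -2.0743]
```

View pics/w1.png

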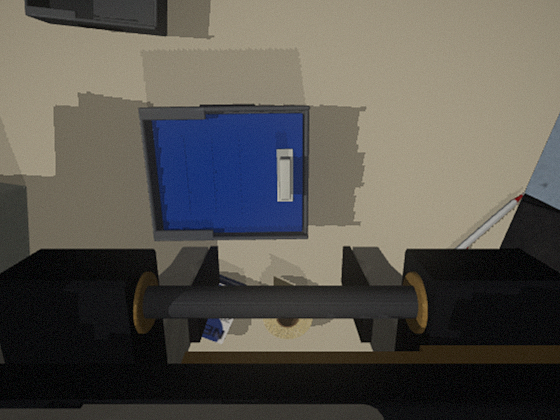

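The wrist picture shows the handle at (285,175), the lid aligned with the picture axes, and clear table to the right of the case with the pen at (490,225). I'll measure here, then descend partway for a second view.

```bash
cat >> h.py <<'E'
def handle(im):
    "min-area rect of the white ridge inside the blue lid"
    b=hsv(im,(105,120,50),(130,255,255));cs,_=cv2.findContours(b,0,2);h=cv2.convexHull(max(cs,key=cv2.contourArea))
    m=np.zeros(b.shape,np.uint8);cv2.fillPoly(m,[h],255);w=cv2.bitwise_and(cv2.bitwise_not(hsv(im,(95,60,20),(135,255,255))),cv2.erode(m,np.ones((9,9))))
    cs,_=cv2.findContours(w,0,2);c=max(cs,key=cv2.contourArea);return cv2.boundingRect(c),cv2.minAreaRect(c),cv2.approxPolyDP(h,5,True)[:,0]
E
python3 - <<'E'
from h import *
p=camera_params("wrist");im=cv2.imread("pics/w1.png")
bb,r,q=handle(im);print(bb,r,q.tolist())
for u in cv2.boxPoints(r): print(u,onz(p,u,.07))
for u in q: print(u,onz(p,u,.046))
print(togo((.548,.172,.14),yaw=.141-np.pi))
E
```

```text
(276, 149, 17, 53) ((284.0, 175.0), (52.0, 16.0), 90.0) [[302, 114], [300, 231], [164, 229], [152, 120]]
[276. 149.] [0.5181 0.1631 0.07  ]
[292. 149.] [0.5158 0.1795 0.07  ]
[292. 201.] [0.571  0.1878 0.07  ]
[276. 201.] [0.5734 0.1707 0.07  ]
[302 114] [0.4802 0.1859 0.046 ]
[300 231] [0.6126 0.2044 0.046 ]
[164 229] [0.6322 0.0455 0.046 ]
[152 120] [0.5088 0.0268 0.046 ]
(array([-0.1129,  0.1427, 13.9906]), array([ 0.0003,  0.0005, -0.0012]))
```

```bash
python3 -m creep '[[[6,-0.1,0.1,12,0,0,0],[6,-0.1,0.1,12,0,0,0],[6,-0.1,0.1,12,0,0,0],[6,-0.1,0.1,12,0,0,0]]]'
python3 - <<'E'
from h import *
s=get_state();p=camera_params("wrist");im=grab_frame("wrist");cv2.imwrite("pics/w2.png",im)
np.save("w2.npy",p["view"]);print(s["t"],s["eef_pos"],s["ee_rot"])
bb,r,q=handle(im);print(bb,r,q.tolist())
for u in cv2.boxPoints(r): print(u,onz(p,u,.07))
E
```

```text
t: 2.95
eef_pos: [0.5493, 0.1726, 0.1619]
ee_rot: [3.141, 0.002, -3.0]
force: [0.9, -0.1, 0.6]
width: 0.0598
gripper_force: 0.0
2.95 [0.5493 0.1726 0.1619] [ 3.1415  0.0025 -3.0004]
(273, 164, 23, 73) ((284.0, 200.0), (72.0, 22.0), 90.0) [[309, 114], [306, 276], [158, 274], [113, 248], [94, 124], [170, 115]]
[273. 164.] [0.5163 0.1637 0.07  ]
[295. 164.] [0.5141 0.1792 0.07  ]
[295. 236.] [0.5683 0.1875 0.07  ]
[273. 236.] [0.5706 0.1711 0.07  ]
```

View pics/w2.png

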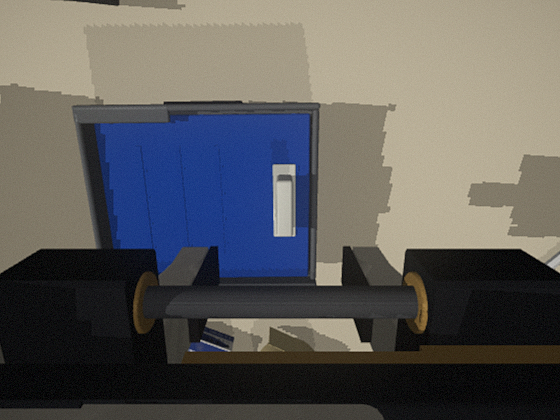

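The second view shows the handle's top face at columns 275–294, rows 178–236, with its near end face at rows 164–178. I'll triangulate the far top edge and the lid's front corner from both wrist heights.

```bash
python3 - <<'E'
from h import *
p=camera_params("wrist");a=dict(p,view=np.load("w1.npy"));b=dict(p,view=np.load("w2.npy"))
i1=cv2.imread("pics/w1.png");i2=cv2.imread("pics/w2.png")
print(tri((a,(284.5,201.5)),(b,(284.5,236.5))),tri((a,(302.5,114)),(b,(310,114))))
g=cv2.cvtColor(i2,6);print(g[205,266:302],g[225,266:302]);print(g[158:184,284],g[230:242,284])
g=cv2.cvtColor(i1,6);print(g[143:165,284],g[196:206,284]);print(g[185,268:298])
E
```

```text
(array([0.5797, 0.1813, 0.0446]), np.float64(0.00021023778336867708)) (array([0.4796, 0.1863, 0.0449]), np.float64(0.0004825278768949838))
[ 63  64  61  63  63  60  50 150 188 166 158 177 197 191 189 188 186 188
 186 185 181 185 180 189 175 141  98 120 137  99  44  51  50  56  53  54] [ 63  60  66  66  68  60  55 122 182 191 170 180 197 190 189 186 192 186
 182 178 182 180 181 183 172 140 110 117 132  96  46  54  52  47  53  50]
[ 60  61  58  59  58  49 123 170 169 170 164 165 167 165 167 180 128  82
  78  81  79  77 106 149 173 188] [182 186 184 185 184 185 128  62  65  62  67  65]
[ 49  50  50  52  51  55 125 154 146 146 147 147 157 110  65  60 108 156
 160 167 165 166] [166 168 156 129 160 122  48  53  58  57]
[ 51  58  53  57  58  52  55  51  47 138 167 130 154 170 163 169 162 166
 163 160 169 143 101 109 109  62  42  40  43  46]
```

```bash
python3 - <<'E'
from h import *
s=get_state();print(s["eef_pos"],s["ee_rot"]);print(togo((.549,.1753,.0515),yaw=.139-np.pi))
E
```

```text
[0.5496 0.173  0.1625] [ 3.1406  0.0038 -3.0004]
(array([ 0.0665,  0.2275, 11.0963]), array([0.001 , 0.0038, 0.0022]))
```

```bash
python3 -m creep '[[[4,0,0.2,9.5,0,0,0],[4,0,0.2,9.5,0,0,0],[4,0,0.2,9.5,0,0,0],[4,0,0.2,9.5,0,0,0]]]'
python3 -c "
from h import *
for i in range(2): print(get_state()['eef_pos'],togo((.549,.1753,.0515),yaw=.139-np.pi))"
```

```text
t: 3.5
eef_pos: [0.5495, 0.1753, 0.0673]
ee_rot: [3.14, 0.004, -3.0]
force: [0.8, -0.9, 0.4]
width: 0.0405
gripper_force: 0.0
[0.5495 0.1753 0.0673] (array([0.0523, 0.0034, 1.5813]), array([0.0013, 0.0038, 0.0024]))
[0.5495 0.1753 0.0673] (array([0.0523, 0.0034, 1.5813]), array([0.0013, 0.0038, 0.0024]))
```

```bash
python3 -m creep '[[[4,0,0,1.55,0,0,0],[4,0,0,1.55,0,0,0],[0.5,0,0,1.55,0,0,0],[0.5,0,0,1.55,0,0,0],[0.5,0,0,1.55,0,0,0],[0.5,0,0,1.55,0,0,0],[0.5,0,0,1.55,0,0,0]]]' 25
```

```text
t: 4.38
eef_pos: [0.5478, 0.1744, 0.0493]
ee_rot: [3.141, 0.0, -3.001]
force: [0.5, 0.4, 1.3]
width: 0.0116
gripper_force: 25.0
```

```bash
python3 -m creep '[[[0.5,0,-0.02,-0.4,-0.0275,0,0],[0.5,0,-0.06,-0.8,-0.055,0,0],[0.5,0,-0.06,-0.8,-0.055,0,0],[0.5,0,-0.06,-0.8,-0.055,0,0]]]'
python3 - <<'E'
from h import *
cv2.imwrite("pics/w3.png",grab_frame("wrist"));cv2.imwrite("pics/s3.png",cv2.resize(grab_frame("scene")[200:320,170:330],(800,600)))
E
```

```text
t: 4.88
eef_pos: [0.5476, 0.1735, 0.0569]
ee_rot: [3.087, -0.0, -3.001]
force: [-0.6, -0.7, -0.7]
width: 0.0119
gripper_force: 25.0
```

View pics/s3.png

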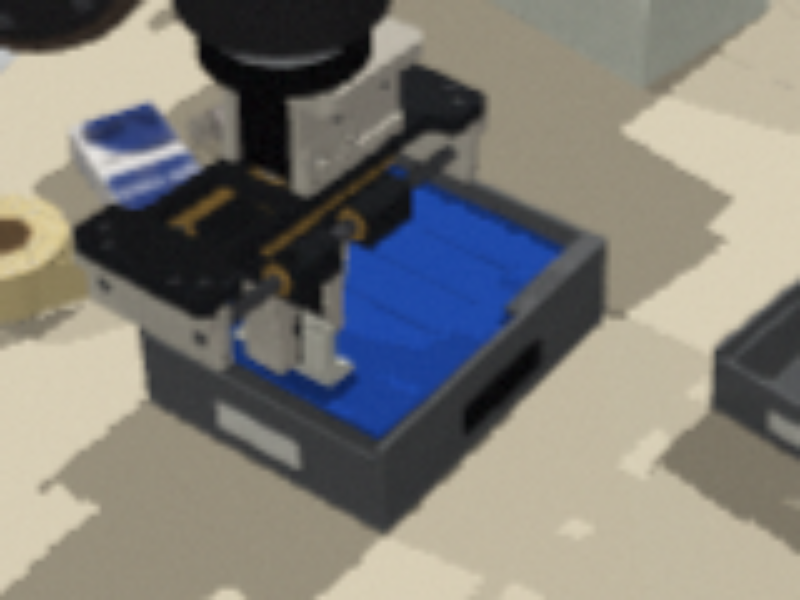

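The crop shows the fingers holding the handle and the lid's front edge standing above the front wall. Forces are near zero, so I'll slide along the tool's y.

```bash
python3 -m creep '[[[0.5,0,0.8,0,0,0,0],[0.5,0,1.6,0,0,0,0],[0.5,0,2.4,0,0,0,0],[0.5,0,3.2,0,0,0,0],[0.5,0,4,0,0,0,0],[0.5,0,4,0,0,0,0]]]'
```

```text
t: 5.72
eef_pos: [0.5421, 0.2139, 0.0593]
ee_rot: [3.087, 0.0, -3.0]
force: [-0.2, -0.8, -0.3]
width: 0.0122
gripper_force: 25.0
```

```bash
python3 -m creep '[[[0.5,0,1,0,0,0,0],[0.5,0,2,0,0,0,0],[0.5,0,3,0,0,0,0],[0.5,0,4,0,0,0,0],[0.5,0,5,0,0,0,0],[0.5,0,6,-1,0,0,0],[0.5,0,7,-2.5,0,0,0],[0.5,0,7,-4,0.02,0,0],[0.5,0,7,-4,0.055,0,0],[0.5,0,7,-4,0.055,0,0]]]'
python3 -c "
from h import *
print(togo((.446,.386,.05),yaw=.139-np.pi))"
```

```text
t: 6.98
eef_pos: [0.5327, 0.2807, 0.104]
ee_rot: [-3.142, 0.001, -3.0]
force: [-0.4, 0.1, -0.6]
width: 0.0118
gripper_force: 25.0
(array([ 7.0985, 11.6511,  5.3969]), array([-0.    ,  0.0009,  0.0027]))
```

```bash
python3 -m creep '[[[0.5,2,3,0,0,0,0],[0.5,4,6,0,0,0,0],[0.5,6,9,0,0,0,0],[0.5,7.1,11.6,0,0,0,0],[0.5,7.1,11.6,3,0,0,0],[0.5,7.1,11.6,5.5,0,0,0],[0.5,7.1,11.6,7.5,0,0,0],[0.5,7.1,11.6,8.3,0,0,0],[0.5,7.1,11.6,8.3,0,0,0],[0.5,7.1,11.6,8.3,0,0,0]]]'
```

```text
t: 8.22
eef_pos: [0.4465, 0.3856, 0.021]
ee_rot: [3.141, 0.001, -3.001]
force: [-0.1, 1.0, -0.6]
width: 0.0116
gripper_force: 25.0
```

```bash
python3 -m creep '[[[0.5,0,0,0.4,0,0,0],[0.5,0,0,0.8,0,0,0],[0.5,0,0,0.8,0,0,0]]]'
```

```text
t: 8.6
eef_pos: [0.4459, 0.3849, 0.0117]
ee_rot: [-3.141, -0.0, -3.001]
force: [0.4, -0.3, -0.5]
width: 0.0116
gripper_force: 25.0
```

```bash
python3 -m creep '[[[0.5,0,0,0.1,0,0,0],[0.5,0,0,0.2,0,0,0],[0.5,0,0,0.2,0,0,0]]]'
```

```text
t: 8.98
eef_pos: [0.446, 0.3851, 0.01]
ee_rot: [-3.141, -0.0, -3.001]
force: [0.2, 0.6, -1.0]
width: 0.0118
gripper_force: 25.0
```

```bash
python3 -m creep '[[[0.5,0,0,0.1,0,0,0],[0.5,0,0,0.2,0,0,0],[0.5,0,0,0.2,0,0,0]]]'
```

```text
t: 9.35
eef_pos: [0.446, 0.3851, 0.0079]
ee_rot: [-3.141, -0.0, -3.001]
force: [-0.3, 0.2, -0.1]
width: 0.0118
gripper_force: 25.0
```

```bash
python3 -m creep '[[[0.5,0,0,0.1,0,0,0],[0.5,0,0,0.15,0,0,0],[0.5,0,0,0.15,0,0,0]]]'
```

```text
t: 9.72
eef_pos: [0.4461, 0.3852, 0.0073]
ee_rot: [3.141, 0.0, -3.001]
force: [-2.5, -1.8, 6.0]
width: 0.0116
gripper_force: 25.0
```

```bash
python3 -m creep '[[[3,0,0,0,0,0,0],[3,0,0,0,0,0,0],[3,0,0,0,0,0,0],[3,0,0,-3,0,0,0],[5,0,0,-8,0,0,0],[7,-5,-12,-18,0,0,0],[8,-13,-24,-22,0,0,0],[8,-15,-25.5,-22,0,0,0],[8,-15,-25.5,-22,0,0,0],[8,-15,-25.5,-22,0,0,0],[8,-15,-25.5,-22,0,0,0],[8,-15,-25.5,-22,0,0,0]]]'
python3 - <<'E'
from h import *
s=get_state();p=camera_params("wrist");im=grab_frame("wrist");cv2.imwrite("pics/w4.png",im)
np.save("w4.npy",p["view"]);print(s["eef_pos"],s["ee_rot"])
t=grab_frame("top");cv2.imwrite("pics/t4.png",t)
m=hsv(t,(110,150,60),(125,255,255))
for st,c in blobs(m,100):print("blue",st,c)
E
```

```text
t: 11.22
eef_pos: [0.6308, 0.1528, 0.2263]
ee_rot: [3.141, -0.0, -3.003]
force: [0.0, 0.2, -1.2]
width: 0.0799
gripper_force: 0.0
[0.6308 0.1528 0.2263] [ 3.1414 -0.0002 -3.0029]
blue [  83  246   78   69 2093] [121.2809 279.1935]
```

View pics/w4.png

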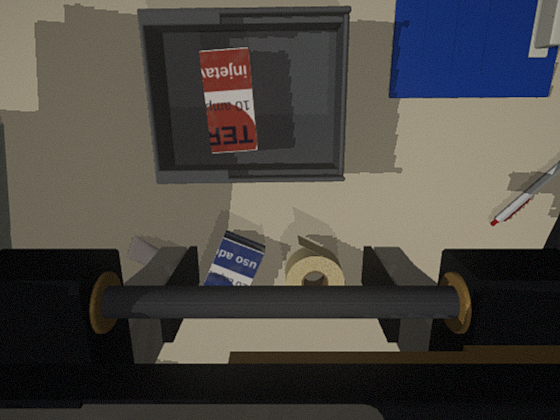

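The lid lies flat at the upper right, clear of the case. The red carton is in the case with top-face corners near (200,50), (250,47), (257,151) and (211,153). Bystanders are in place.

```bash
cat >> h.py <<'E'
def carton(im,roi):
    "top-face rectangle of the red/white carton within roi (x0,y0,x1,y1)"
    x0,y0,x1,y1=roi;m=np.zeros(im.shape[:2],np.uint8);m[y0:y1,x0:x1]=(im[y0:y1,x0:x1].max(2)>100)*255
    m=cv2.morphologyEx(m,cv2.MORPH_CLOSE,np.ones((13,13)));m=cv2.morphologyEx(m,cv2.MORPH_OPEN,np.ones((9,9)))
    cs,_=cv2.findContours(m,0,2);c=cv2.convexHull(max(cs,key=cv2.contourArea));return c[:,0],cv2.approxPolyDP(c,6,True)[:,0]
E
python3 - <<'E'
from h import *
p=camera_params("wrist");im=cv2.imread("pics/w4.png");a=dict(p,view=np.load("w4.npy"))
h,q=carton(im,(168,30,330,170));print(q.tolist())
for z in(.033,):
    P=np.array([onz(a,u,z) for u in q]);print(P)
    r=cv2.minAreaRect(np.array([onz(a,u,z)[:2]*1000 for u in h],np.float32));print(r)
T=camera_params("top");t=cv2.imread("pics/t4.png");bl=hsv(t,(0,150,80),(6,255,255))|hsv(t,(172,150,80),(180,255,255))
for st,c in blobs(bl,20): print(st,c,onz(T,c,.033))
print(togo((.55,.11,.15),yaw=.139-np.pi))
E
```

```text
[[247, 47], [255, 149], [212, 152], [200, 51]]
[[0.5112 0.1067 0.033 ]
 [0.6024 0.1249 0.033 ]
 [0.6112 0.083  0.033 ]
 [0.5205 0.0644 0.033 ]]
((561.5730590820312, 95.04360961914062), (94.88502502441406, 45.927127838134766), 12.251641273498535)
[199   0  14   8  65] [205.1231   3.    ] [1.0968 0.1169 0.033 ]
[221   0   3   9  25] [221.92   3.72] [1.0948 0.0777 0.033 ]
[229   0   5   9  22] [230.7727   3.3182] [1.0956 0.057  0.033 ]
[283  88   5   5  23] [284.8261  90.    ] [ 0.8859 -0.0641  0.033 ]
[346 175  37  19 537] [361.5922 183.6462] [ 0.6626 -0.235   0.033 ]
(array([ 8.4831, -3.2526,  7.5784]), array([-0.    , -0.0014,  0.0018]))
```

```bash
python3 -m creep '[[[6,3,-4,2.5,0,0,0.03],[6,5,-5,5,0,0,0.066],[6,5,-5,5,0,0,0.066],[6,5,-5,5,0,0,0.066]]]'
python3 - <<'E'
from h import *
s=get_state();p=camera_params("wrist");im=grab_frame("wrist");cv2.imwrite("pics/w5.png",im)
np.save("w5.npy",p["view"]);print(s["eef_pos"],s["ee_rot"])
a=dict(p,view=np.load("w4.npy"));c0=(.5616,.095,.033);u=proj(p,c0).astype(int);print(u)
q1=[[247,47],[255,149],[212,152],[200,51]]
h,q=carton(im,(max(u[0]-60,0),max(u[1]-110,0),u[0]+60,min(u[1]+110,245)));print(q.tolist())
for v in q1:
    e=proj(p,onz(a,v,.033));w=min(q,key=lambda x:np.hypot(*(x-e)));print(v,e,w,tri((a,v),(p,w)))
print(togo((.5616,.095,.012),yaw=.205-np.pi))
E
```

```text
t: 11.82
eef_pos: [0.5881, 0.0984, 0.1771]
ee_rot: [-3.142, 0.001, -3.065]
force: [-0.2, 0.8, -0.0]
width: 0.0602
gripper_force: 0.0
[0.5881 0.0984 0.1771] [-3.1416  0.0008 -3.0646]
[277 162]
[[298, 103], [308, 211], [259, 216], [243, 109]]
[247, 47] [296.2391 102.4524] [298 103] (array([0.5118, 0.1076, 0.0399]), np.float64(0.0003419661391016268))
[255, 149] [307.4052 210.1059] [308 211] (array([0.6019, 0.1251, 0.0373]), np.float64(4.84777522269372e-05))
[212, 152] [260.0595 216.0578] [259 216] (array([0.6119, 0.0823, 0.0302]), np.float64(0.0003692647313940508))
[200, 51] [244.1173 110.0882] [243 109] (array([0.5198, 0.0628, 0.026 ]), np.float64(5.6955068542375435e-05))
(array([ 2.7312, -0.1452, 16.5227]), array([ 0.0001,  0.0013, -0.1283]))
```

```bash
python3 -m creep '[[[6,2.7,-0.15,5,0,0,-0.128],[6,2.7,-0.15,10,0,0,-0.128],[6,2.7,-0.15,14,0,0,-0.128],[6,2.7,-0.15,16,0,0,-0.128],[6,2.7,-0.15,16,0,0,-0.128],[3,2.7,-0.15,16,0,0,-0.128],[3,2.7,-0.15,16,0,0,-0.128],[3,2.7,-0.15,16,0,0,-0.128],[3,2.7,-0.15,16,0,0,-0.128],[3,2.7,-0.15,16,0,0,-0.128]]]' 15
```

```text
t: 13.12
eef_pos: [0.5621, 0.0943, 0.0179]
ee_rot: [3.141, 0.003, -2.938]
force: [-1.5, 1.8, 6.7]
width: 0.0457
gripper_force: 15.0
```

```bash
python3 -m creep '[[[3,0,0,-1,0,0,0],[3,0,0,-4,0,0,0],[3,0,0,-10,0,0,0],[3,0,0,-16,0,0,0],[3,0,0,-16,0,0,0]]]'
python3 -c "
from h import *
print(togo((.57,-.205,.30),yaw=-.026-np.pi))"
```

```text
t: 13.75
eef_pos: [0.5637, 0.0945, 0.1829]
ee_rot: [3.14, 0.01, -2.938]
force: [-0.2, 0.1, -1.9]
width: 0.0459
gripper_force: 15.0
(array([  5.3171, -29.4385, -11.8207]), array([0.0029, 0.0096, 0.2293]))
```

```bash
python3 -m creep '[[[3,1,-4,-4,0,0,0],[3,2,-9,-8,0,0,0.08],[3,3.5,-15,-11.8,0,0,0.16],[3,4.5,-21,-11.8,0,0,0.229],[3,5.3,-26,-11.8,0,0,0.229],[3,5.3,-29.4,-11.8,0,0,0.229],[3,5.3,-29.4,-11.8,0,0,0.229],[3,5.3,-29.4,-11.8,0,0,0.229]]]'
python3 - <<'E'
from h import *
s=get_state();p=camera_params("wrist");im=grab_frame("wrist");cv2.imwrite("pics/w6.png",im)
np.save("w6.npy",p["view"]);print(s["t"],s["eef_pos"],s["ee_rot"])
E
```

```text
t: 14.75
eef_pos: [0.5678, -0.2049, 0.2941]
ee_rot: [3.141, -0.001, 3.115]
force: [0.3, 0.0, -0.9]
width: 0.0456
gripper_force: 15.0
14.75 [ 0.5678 -0.2049  0.2941] [ 3.1413 -0.0011  3.1146]
```

View pics/w6.png

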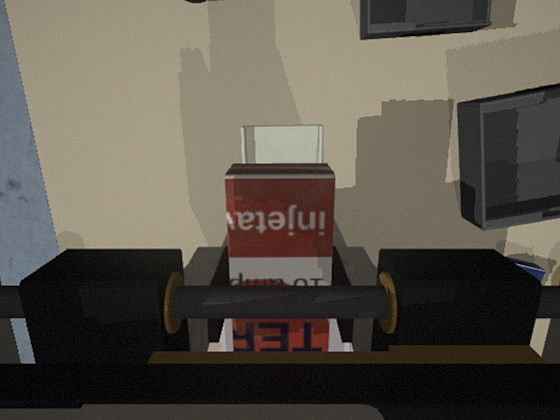

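The shelf's near end is at row 125, columns 241–323. The held carton (columns 226–334) is square to it. I'll measure the shelf edges.

```bash
python3 - <<'E'
from h import *
p=camera_params("wrist");a=dict(p,view=np.load("w6.npy"));im=cv2.imread("pics/w6.png")
# shelf is the low-saturation light area vs. tan table
m=hsv(im,(30,0,90),(95,60,255))
m[:100]=0;m[165:]=0;m[:,:220]=0;m[:,345:]=0
m=cv2.morphologyEx(m,cv2.MORPH_CLOSE,np.ones((3,3)))
ys,xs=np.where(m);print(ys.min(),ys.max(),xs.min(),xs.max())
for y in range(122,162,6):
    r=np.where(m[y])[0];print(y,(r.min(),r.max(),len(r)) if len(r) else None)
t=cv2.imread("pics/t4.png");T=camera_params("top")
mt=hsv(t,(30,0,110),(95,60,255));mt[:190]=0;mt[270:]=0;mt[:,:330]=0;mt[:,390:]=0
for y in range(198,262,5):
    r=np.where(mt[y])[0];print("top",y,(r.min(),r.max(),len(r)) if len(r) else None)
print("Hsv",cv2.cvtColor(im,40)[[150,150,150,150],[237,242,280,335]],cv2.cvtColor(t,40)[[225,225,225],[343,360,380]])
E
```

```text
125 163 241 322
122 None
128 (np.int64(241), np.int64(322), 82)
134 (np.int64(241), np.int64(322), 82)
140 (np.int64(241), np.int64(322), 82)
146 (np.int64(242), np.int64(322), 81)
152 (np.int64(242), np.int64(321), 80)
158 (np.int64(242), np.int64(321), 80)
top 198 (np.int64(344), np.int64(374), 31)
top 203 (np.int64(342), np.int64(377), 36)
top 208 (np.int64(342), np.int64(377), 36)
top 213 (np.int64(342), np.int64(377), 36)
top 218 (np.int64(342), np.int64(377), 36)
top 223 (np.int64(342), np.int64(378), 37)
top 228 (np.int64(342), np.int64(378), 37)
top 233 (np.int64(342), np.int64(378), 37)
top 238 (np.int64(342), np.int64(378), 37)
top 243 (np.int64(342), np.int64(378), 37)
top 248 (np.int64(342), np.int64(378), 37)
top 253 None
top 258 None
Hsv [[ 20  51 149]
 [ 30  21 185]
 [ 32  21 173]
 [ 24  43 161]] [[ 53  13 182]
 [ 55  16 197]
 [ 26  33 161]]
```

```bash
python3 - <<'E'
from h import *
p=camera_params("wrist");a=dict(p,view=np.load("w6.npy"));T=camera_params("top")
t=cv2.imread("pics/t4.png");mt=hsv(t,(30,0,110),(95,60,255))[190:270,330:390];print("last row",190+np.where(mt[:,30])[0].max())
for z in(.125,.131):
    print(z,[onz(a,u,z) for u in((241,125),(323,125),(242,160),(322,160))],"top",[onz(T,u,z) for u in((342,250.5),(379,250.5),(342,205),(378,205))])
for v,w in(((241,125),(342,250.5)),((323,125),(379,250.5))):print("tri",tri((a,v),(T,w)))
# carton in hand: near top edge, row ~176 , bottom near edge ~164
for u in((226,178),(334,178)): print("carton near end at top", onz(a,u,.294+.017))
s=get_state();print(s["eef_pos"],s["ee_rot"])
E
```

```text
last row 250
0.125 [array([ 0.51  , -0.2377,  0.125 ]), array([ 0.5121, -0.1636,  0.125 ]), array([ 0.5417, -0.2386,  0.125 ]), array([ 0.5438, -0.1643,  0.125 ])] top [array([ 0.5096, -0.1668,  0.125 ]), array([ 0.5076, -0.244 ,  0.125 ]), array([ 0.6043, -0.1703,  0.125 ]), array([ 0.6025, -0.246 ,  0.125 ])]
0.131 [array([ 0.5097, -0.237 ,  0.131 ]), array([ 0.5117, -0.1643,  0.131 ]), array([ 0.5408, -0.238 ,  0.131 ]), array([ 0.5428, -0.165 ,  0.131 ])] top [array([ 0.5096, -0.1657,  0.131 ]), array([ 0.5075, -0.2424,  0.131 ]), array([ 0.6036, -0.1691,  0.131 ]), array([ 0.6019, -0.2443,  0.131 ])]
tri (array([ 0.5294, -0.2943, -0.5024]), np.float64(0.019303548920027832))
tri (array([ 0.503 , -0.1884,  0.3286]), np.float64(0.0038473127584961555))
carton near end at top [ 0.5203 -0.2251  0.311 ]
carton near end at top [ 0.5215 -0.1811  0.311 ]
[ 0.568  -0.2044  0.2943] [ 3.1413 -0.0006  3.1156]
```

```bash
python3 - <<'E'
from h import *
p=camera_params("wrist");a=dict(p,view=np.load("w6.npy"));T=camera_params("top")
for v,w in(((241,125),(379,250.5)),((323,125),(342,250.5))):print("tri",tri((a,v),(T,w)))
print(togo((.5607,-.2021,.142),yaw=-.028-np.pi))
E
```

```text
tri (array([ 0.5076, -0.2334,  0.1646]), np.float64(0.00017767634467578302))
tri (array([ 0.5104, -0.1648,  0.1365]), np.float64(0.0009157284819432825))
(array([ 0.7242,  0.2112, 15.2351]), array([ 0.0002, -0.0006,  0.002 ]))
```

```bash
python3 -m creep '[[[3,0.7,0.2,4,0,0,0],[3,0.7,0.2,8,0,0,0],[3,0.7,0.2,11.5,0,0,0],[3,0.7,0.2,13.5,0,0,0],[3,0.7,0.2,14.6,0,0,0],[3,0.7,0.2,14.6,0,0,0],[3,0.7,0.2,14.6,0,0,0]]]'
```

```text
t: 15.68
eef_pos: [0.5622, -0.2026, 0.1497]
ee_rot: [-3.141, 0.002, 3.116]
force: [0.8, -0.3, 0.2]
width: 0.046
gripper_force: 15.0
```

```bash
python3 -c "
from h import *
print(get_state()['force'],togo((.5607,-.2021,.138),yaw=-.028-np.pi))
im=grab_frame('wrist');cv2.imwrite('pics/w7.png',im)"
```

```text
[ 0.8111 -0.2769  0.2127] (array([0.1482, 0.0467, 1.1693]), array([-0.0003,  0.0017,  0.0024]))
```

View pics/w7.png

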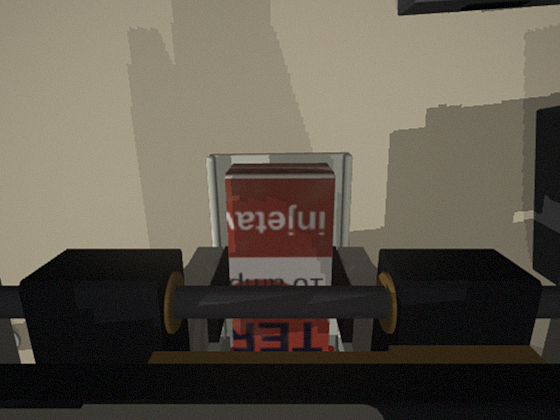

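The carton (columns 226–334) is centred between the guides (208–352) and just above the shelf. I'll lower it until it touches.

```bash
python3 -m creep '[[[3,0.1,0,0.5,0,0,0],[3,0.1,0,0.9,0,0,0],[3,0.1,0,0.9,0,0,0]]]'; python3 -m creep '[[[3,0,0,0.1,0,0,0],[3,0,0,0.2,0,0,0],[3,0,0,0.2,0,0,0]]]'
```

```text
t: 16.1
eef_pos: [0.5601, -0.2028, 0.1391]
ee_rot: [3.142, -0.001, 3.115]
force: [0.4, 0.1, -0.3]
width: 0.046
gripper_force: 15.0
t: 16.48
eef_pos: [0.5605, -0.2028, 0.1379]
ee_rot: [-3.141, 0.0, 3.116]
force: [-1.0, 0.2, 3.1]
width: 0.0457
gripper_force: 15.0
```

```bash
python3 -m creep '[[[6,0,0,0,0,0,0],[6,0,0,0,0,0,0],[6,0,0,0,0,0,0],[6,0,0,-2.5,0,0,0],[6,0,0,-6,0,0,0],[0,4,0,-6,0,0,0],[0,7.5,0,-6,0,0,0],[0,7.5,0,-6,0,0,0],[0,7.5,0,-6,0,0,0],[0,7.5,0,-3,0,0,0],[0,7.5,0,0,0,0,0],[0,7.5,0,0,0,0,0],[0,7.5,0,0,0,0,0]]]'
python3 - <<'E'
from h import *
s=get_state();p=camera_params("wrist");im=grab_frame("wrist");cv2.imwrite("pics/w8.png",im);print(s["eef_pos"],s["width"])
t=grab_frame("scene");cv2.imwrite("pics/s8.png",cv2.resize(t[110:230,230:390],(800,600)))
b=np.array([.6407,-.2043]);c,n=np.cos(-.028),np.sin(-.028);d=s["eef_pos"][:2]-b;print("box xy",c*d[0]+n*d[1],-n*d[0]+c*d[1])
E
```

```text
t: 18.1
eef_pos: [0.4865, -0.201, 0.1383]
ee_rot: [-3.141, 0.0, 3.116]
force: [-0.1, 0.6, 0.0]
width: 0.0
gripper_force: 0.0
[ 0.4865 -0.201   0.1383] 1.5251780133156677e-05
box xy -0.15425011384081397 -0.0009982016587970033
```

View pics/s8.png

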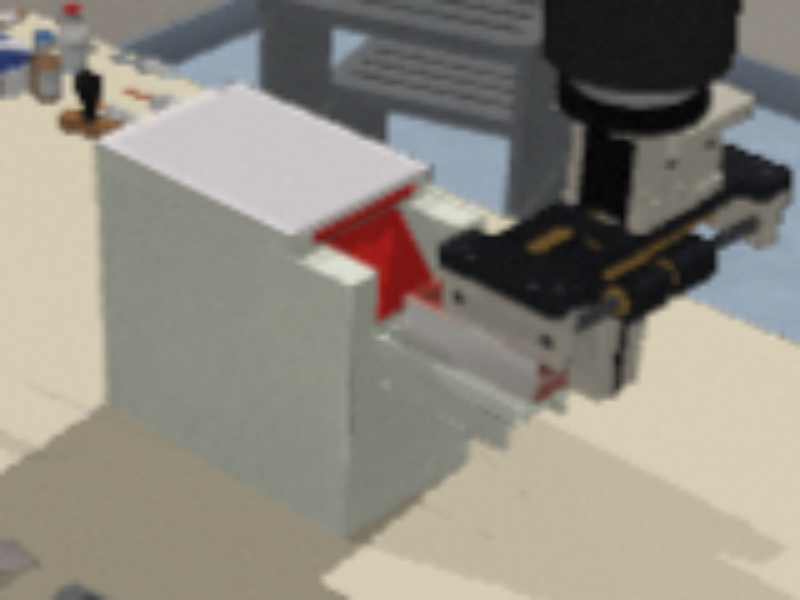

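The carton lies flat between the guides, in front of the flap, with the shut fingers behind it. I'll push.

```bash
python3 -m creep '[[[0,-1,0,0,0,0,0],[0,-2,0,0,0,0,0],[0,-3,0,0,0,0,0],[0,-4,0,0,0,0,0],[0,-5,0,0,0,0,0],[0,-6,0,0,0,0,0],[0,-7,0,0,0,0,0],[0,-8,0,0,0,0,0],[0,-9,0,0,0,0,0],[0,-10,0,0,0,0,0]]]'
```

```text
t: 19.45
eef_pos: [0.5859, -0.2035, 0.1376]
ee_rot: [-3.142, -0.0, 3.115]
force: [-2.4, -0.4, 1.1]
width: 0.0009
gripper_force: 0.8
```

```bash
python3 -m creep '[[[0,-1,0,0,0,0,0],[0,-2,0,0,0,0,0],[0,-3,0,0,0,0,0],[0,-3.6,0,0,0,0,0],[0,-3.6,0,0,0,0,0],[0,-3.6,0,0,0,0,0]]]'
python3 - <<'E'
from h import *
cv2.imwrite("pics/w9.png",grab_frame("wrist"));t=grab_frame("scene");cv2.imwrite("pics/s9.png",t)
t=grab_frame("top");cv2.imwrite("pics/t9.png",t)
E
```

```text
t: 20.2
eef_pos: [0.6211, -0.2044, 0.1375]
ee_rot: [3.142, -0.0, 3.115]
force: [1.1, 0.6, 0.2]
width: -0.0
gripper_force: 0.0
```

```bash
python3 -m creep '[[[0,3,0,0,0,0,0],[0,7,0,0,0,0,0],[0,12,0,0,0,0,0],[0,14,0,-4,0,0,0],[0,14,0,-10,0,0,0],[0,14,-0,-14,0,0,0],[0,14,10,-14,0,0,0],[0,14,20,-14,0,0,0],[0,14,20,-14,0,0,0],[0,14,20,-14,0,0,0]]]'
python3 - <<'E'
from h import *
for n in("scene","top"):
    i0=cv2.imread(f"pics/{n}0.png");i=grab_frame(n);cv2.imwrite(f"pics/{n}_end.png",i)
    x0,y0,x1,y1=dict(scene=(285,140,350,200),top=(335,165,395,255))[n]
    for k,im in(("before",i0),("after",i)):
        m=hsv(im,(0,150,60),(8,255,255))|hsv(im,(172,150,60),(180,255,255));m=m[y0:y1,x0:x1];ys,xs=np.where(m)
        print(n,k,len(xs),[v+o for v,o in((xs.min(),x0),(xs.max(),x0),(ys.min(),y0),(ys.max(),y0))])
    print("diff",(cv2.absdiff(i0,i)[y0:y1,x0:x1].max(2)>40).sum())
    for st,c in blobs(hsv(i,(110,150,60),(125,255,255)),300): print("blue",st,c)
print(get_state()["t"])
# bystander area change (top view)
a=cv2.absdiff(cv2.imread("pics/top0.png"),cv2.imread("pics/top_end.png"))[125:185,150:275].max(2)>60;print("bystander px changed",a.sum())
E
```

```text
t: 21.6
eef_pos: [0.4865, 0.0021, 0.278]
ee_rot: [3.141, 0.001, 3.119]
force: [0.1, -0.4, 0.7]
width: 0.0004
gripper_force: 0.0
scene before 255 [np.int64(293), np.int64(316), np.int64(147), np.int64(173)]
scene after 88 [np.int64(306), np.int64(316), np.int64(155), np.int64(173)]
diff 719
blue [ 154  307   99   83 3757] [205.0596 345.4868]
top before 541 [np.int64(346), np.int64(382), np.int64(175), np.int64(193)]
top after 555 [np.int64(346), np.int64(382), np.int64(175), np.int64(194)]
diff 23
blue [  83  246   73   43 1485] [118.9582 266.1576]
21.7
bystander px changed 0
```

```bash
python3 - <<'E'
from h import *
a=cv2.imread("pics/top0.png");b=cv2.imread("pics/top_end.png")
d=cv2.absdiff(a,b)[90:180,330:395].max(2);ys,xs=np.where(d>12);print(len(xs),xs.mean()+330,ys.mean()+90,np.percentile(xs,[5,95])+330,np.percentile(ys,[5,95])+90)
T=camera_params("top");B=np.array([.6407,-.2043])
for u in((np.percentile(xs,5)+330,np.percentile(ys,5)+90),(np.percentile(xs,95)+330,np.percentile(ys,95)+90)): print(onz(T,u,.03)[:2]-B)
print(b[120:175:9,340:392:8].tolist()[::2]);print(a[120:175:9,340:392:8].tolist()[::2])
E
```

```text
5850 362.0 134.5 [333. 391.] [ 94. 175.]
[0.2351 0.0275]
[ 0.0412 -0.1009]
[[[178, 172, 172], [177, 172, 172], [176, 173, 173], [176, 173, 174], [176, 171, 171], [176, 171, 170], [177, 172, 171]], [[190, 186, 184], [190, 186, 184], [190, 187, 185], [188, 185, 184], [175, 172, 171], [175, 172, 172], [177, 172, 171]], [[191, 186, 184], [192, 186, 184], [192, 187, 185], [192, 187, 185], [176, 172, 171], [175, 173, 171], [174, 172, 172]], [[132, 134, 130], [109, 108, 145], [102, 101, 123], [89, 89, 128], [87, 87, 133], [79, 79, 125], [111, 115, 111]]]
[[[145, 141, 141], [144, 139, 140], [143, 140, 140], [143, 140, 140], [143, 139, 139], [143, 139, 138], [144, 140, 139]], [[153, 151, 149], [155, 151, 150], [155, 152, 150], [154, 151, 149], [142, 139, 139], [143, 141, 141], [143, 139, 138]], [[156, 152, 150], [156, 151, 149], [156, 151, 150], [156, 152, 150], [143, 139, 138], [142, 140, 139], [142, 140, 139]], [[107, 108, 105], [88, 88, 118], [82, 82, 99], [70, 71, 103], [70, 70, 108], [62, 64, 102], [89, 93, 90]]]
```

```bash
python3 -c "
from station import *
print(job_done())"
```

```text
the job is handed in; nothing more can be done
None
```

I handed the job in at about 22 s of robot time. The lid lies flat on the table clear of the case, the flap reads shut in the top view, and the bystanders show no change. I infer the red carton is inside the box (it is off the shelf and the pushing force fell to zero), because I could not see it through the roof.

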